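Level the egg balance by its sprung trim handle and lay it down again

ROBOT

A 6-joint arm with a two-finger parallel gripper is mounted at the origin on the work surface. World frame = base frame: x ahead of the robot, y to its left, z up, the work surface at z = 0. Lengths are in mm, angles in rad, forces in N, time in s.
With the tool pointing down it reaches from about 275 to 1000 mm from the base axis. Payload 8.4 kg.
Tool frame: the origin (TCP) lies at the very end of the fingers, on their centre line; the grasp point (between the pads) lies 19 mm behind it; z points along the fingers, y is the line along which they close (so a half turn about z gives the same grasp; the last joint's range is limited). The gripper opens to 85 mm and grips with 20 to 120 N. Pads are 22 mm wide; open, the fingers measure 114 mm over their backs; the gripper's body (76 mm by 85 mm) begins 54 mm behind the grasp point. The pads swing forward as they close: fully open they stand 13 mm farther back than shut.
Start: joints at [-1.311, 0.353, 1.633, -0, 1.155, -0.002], TCP at [161.761, -603.706, 231.281] pointing down, gripper open.
Joint ranges: [-2.63, 2.63], [-0.92, 2.1], [0.06, 2.66], [-1.3, 4.44], [0, 2.69], [-3.02, 3.02]. Speed limits (rad/s): [2.22, 2.22, 2.79, 3.14, 3.14, 3.14].

INTERFACE

Orientations are given as [roll, pitch, yaw] about the fixed x, y, z axes, in that order (R = Rz(yaw) Ry(pitch) Rx(roll)).
In Python, from rig import telemetry, imaging, r gives the robot as it stands. The module is installed in compiled form; this text tells all that it offers.
- The arm moves only by the tool step_arm, never from a script. Its argument "moves" is a list of rows, each a list of 3 entries, a list of its own where there are three numbers: the turn, a rotation vector about the tool's x, y, z scaled (see below), then the shift along the tool's x, y, z scaled (see below), then the opening, from -1 (shut) to 1 (fully open). A call has 1 to 8 rows; each row is the pose to reach, as a shift and turn from the pose commanded when the call began, along the tool's axes at that moment; what a row does not reach only later rows make up. The controller multiplies each number of a shift by 200 mm and each number of a turn by 45 degrees. A row lasts 1/10 s, in which the tool goes at most 50 mm and 8.59 degrees, less where a joint would pass 70% of its speed; a pose out of reach is approached as far as the arm can. A call with a number of a shift or a turn outside -1 to 1 is refused whole. A call with a gripper value outside its range is refused whole. The fingers move at their own pace and stop on an object; "squeeze" is the grip in N (left out, the last holds). Time passes only in rows, so rows that repeat a pose let the fingers close. It gives the time, the measured TCP pose, the force, the opening and the grip force at its end, in the units of the state.
- telemetry.sense(): the state, without advancing time (a new reading comes with each control period).
- imaging.grab_frame(name): name is "side" or "top" or "wrist"; returns the picture (400x640x3 uint8, red, green, blue); there is no depth.
- imaging.calibration(name): a dict with "fx", "fy", "cx", "cy" (pixels), "cam_to_world" (4x4, takes a point from camera to world coordinates). Camera axes: x right, y up, looking along -z (the intrinsics and any distortion apply to the point x, -y, -z); pixel columns grow to the right and rows downward; lengths in mm; the calibration is good to about 2 mm. The wrist camera is an equidistant fisheye: a pixel r from the principal point sees the ray r / f radians off the axis. A picture is of the moment at which its call begins: read the wrist's pose just before it. calibration takes no time and is no camera call; for the wrist camera it gives the pose at the moment of the call.
- r.sign_off(): hands the job in; it is judged then, once.
Trained networks look in the newest picture that a camera, given by its name, has taken for a name from the list of things; names that differ only in an ending like _2 or _b are one class to them, and where a whole thing is asked for, a point or a joint stands for the part that bears it (a point fixed in the world has none). Each returns a list of dicts, best first, with "conf" (0 to 1); they miss things now and then, are a little off and sometimes report something else, mostly with a low value. They report only what shows in the picture. A call takes as long as a camera call.
- imaging.recognise(camera, name): "extent" ([left, top, width, height] in pixels, round what is visible of it).
- imaging.mark_of(camera, name): "xy" ([column, row] in pixels: a listed point, or the origin of a listed thing).
The state is a dict: "clock": time; "qpos": joint angles; "qvel": joint speeds; "joint_efforts": joint torques, N m; "eef_pos": TCP position; "tcp_rot": TCP orientation; "contact_force": force on the tool from outside, world axes, zero at the start; "wrist_torque": the same for the moment, N m; "opening": opening from 0.0 (shut) to 1.0 (fully open); "grasp_force": force on a finger pad.
Only numpy, scipy, OpenCV 4.12 (cv2) and the standard library are available. Lean on these libraries where they do the work, as an engineer would, in place of code of your own. Each camera call takes 0.05 s, during which the arm holds its last target. There are 200 camera calls.

TASK

Use the small wooden trim handle at the front of the kitchen balance, and only that, to raise the egg pan off its rest, bring the top-heavy beam level (pointer at the middle mark) and keep it level, correcting as it tends to tip, for at least 5 seconds without a break so that the weighing can be read. Then lay the egg pan back down on its rest and let go of the handle; never let the beam swing fast or bang, do not touch the beam, pans, eggs, weights or bob, and leave the other things where they stand.

Things in the scene. Friction and masses are not known exactly. Their poses are not given: they have to be found in the camera images.
- balance: White foot of a two-pan kitchen balance, fixed: slab 170 x 300 x 20 mm, two cheeks up to 150 mm, and behind the beam a white arch with black marks (middle, 0.1 rad either side, both stops). Origin under the slab's centre; x is parallel to the pivot axis and points away from the robot (within 0.3 rad), y along the level beam to the egg pan, z up. Position and yaw vary.
- pivot (a point): Pivot of beam and trim lever: 140 mm above the balance's origin, axes as balance; both turn about its x axis. Beam with all it carries: inertia about the pivot 0.033 kg m2 nominal; gravity torque +0.29 N m per rad of tilt, tipping it farther (0.25 to 0.33); imbalance of the pans within 0.045 N m either way; damping 0.004 N m s/rad; almost no friction.
- beam (a joint): Tilt of the beam, rad about the balance's x: 0 level (pointer at the middle mark), positive raises the egg pan. Stops: -0.28 (egg pan down on its rest, where it starts) and +0.28. Level means within 0.1 rad. Faster than 0.8 rad/s (13 cm/s at the pans) is a bang. With the handle held still in space net stiffness is about -0.11 N m/rad: it tips away with a time constant of 0.45 to 0.8 s.
- trim (a joint): Angle of the trim lever relative to the beam, rad, same axis: 0 in line with the bob's stem, positive turns its top towards -y. A soft spring of 0.18 N m/rad (damping 0.008 N m s/rad) joins lever and beam: lever held at angle a in space (a = beam + trim) puts 0.18 x (a - beam) N m on the beam. Range -1.2 to 1.2. The lever weighs 35 g; free, it stays within 0.1 rad of 0.
- grip (a point): Middle of the wooden trim handle: round bar, 16 mm diameter, 54 mm long, parallel to the balance's x, on top of a thin steel lever on the robot's side. Pinch it from above, fingers closing along the balance's y; it may turn in the fingers. With lever angle a in space it lies at balance x = -0.095, y = -0.150 sin a, z = 0.140 + 0.150 cos a (m). The lever rod is at balance x = -0.066.
- egg_pan: The +y half of the beam: steel arm and pan (124 mm across, centre 160 mm from the pivot), white stoneware bowl, three eggs; fixed to the beam, 0.62 kg nominal. Highest point 46 mm above the pivot when level; reaches to balance x = -0.062. Origin on the pivot, axes turn with the beam. Not to be touched.
- weight_pan: The -y half of the beam: steel arm and pan (124 mm across, centre 160 mm from the pivot), three brass weights; fixed to the beam, 0.62 kg. Highest point 40 mm above the pivot when level. Origin on the pivot, axes turn with the beam. Not to be touched.
- bob: Steel bob 44 mm across, 34 mm high, centre 69 mm above the pivot on the beam's stem, 0.40 kg nominal; makes the beam top-heavy. The dark pointer stands on it, tip 122 mm from the pivot. Origin on the pivot, axes turn with the beam. Not to be touched.
- cup_a: Loose blue stoneware egg cup, 52 mm across, 62 mm high, origin under its foot, left in front of the balance; a bystander.
- cup_b: Loose blue stoneware egg cup like the other, right in front of the balance; a bystander.
- topper: Loose metal egg topper standing on its bell, 44 mm across, 96 mm high, origin under it, to the left; a bystander.
- salt: Loose clear glass salt jar, 48 mm across, 85 mm high, on the table left of the balance; a bystander.
- pepper: Loose amber glass pepper jar, 48 mm across, 85 mm high, on the table left of the balance; a bystander.

How it is judged:
By the outcome, as a careful person would: the job done as asked, in the order asked, and still so for the second after the job is handed in, with the robot touching nothing.
It also fails if it takes over 72 s, if anything falls off the work surface, if the arm or the gripper's body presses on something with over 40 N, if the wrist force passes 120 N, or if a joint passes its speed limit or range.

## Working session

There is one attempt and no reset: what is moved stays moved. The work goes in short steps, Python scripts to look and compute and a tool call to move; the robot and the scene stay as the last step left them, time stands still between calls to the robot, and variables do not carry over. Pictures are saved under pics/ and viewed, at most 10 in all, crops included, and the job is handed in when it is done.

Besides the shell and the picture viewer there is one more tool, called after "Call:" as name(argument=value, ...), one argument or row to a line, values as JSON. step_arm: Moves the arm, as the interface text tells. Its arguments: {"type":"object","properties":{"moves":{"type":"array"},"squeeze":{"type":"number"}},"required":["moves"]}

```bash
mkdir -p pics
cat > h.py <<'E'
import numpy as np, cv2
from rig import telemetry, imaging, r
def px(cam,P):
    c=imaging.calibration(cam); T=np.array(c["cam_to_world"]); p=np.linalg.inv(T)@np.r_[P,1]
    x,y,z=p[0],-p[1],-p[2]
    return np.array([c["cx"]+c["fx"]*x/z,c["cy"]+c["fy"]*y/z])
def ray(cam,uv):
    c=imaging.calibration(cam); T=np.array(c["cam_to_world"])
    d=np.array([(uv[0]-c["cx"])/c["fx"],-(uv[1]-c["cy"])/c["fy"],-1.]); d=T[:3,:3]@d
    return T[:3,3],d/np.linalg.norm(d)
def atz(cam,uv,z):
    o,d=ray(cam,uv); return o+d*(z-o[2])/d[2]
def tri(uv1,uv2,a="side",b="top"):
    o,d=ray(a,uv1);p,e=ray(b,uv2)
    s=np.linalg.lstsq(np.c_[d,-e],p-o,rcond=None)[0]
    A,B=o+s[0]*d,p+s[1]*e
    return (A+B)/2,np.linalg.norm(A-B)
E
python3 - <<'E'
from h import *
np.set_printoptions(precision=2,suppress=True)
for c in("side","top"):
    im=imaging.grab_frame(c); cv2.imwrite(f"pics/{c}0.png",im[:,:,::-1])
    print(c,{k:(np.array(v)) for k,v in imaging.calibration(c).items()})
    for n in("balance","pivot","grip","egg_pan","bob","trim"):
        try: print(n,[(np.round(m["xy"],1),round(m["conf"],2)) for m in imaging.mark_of(c,n)[:2]])
        except Exception as e: print(n,e)
s=telemetry.sense(); print(s["clock"],s["eef_pos"],s["tcp_rot"],s["opening"])
E
```

```text
side {'fx': array(500.37), 'fy': array(500.37), 'cx': array(318.16), 'cy': array(208.21), 'cam_to_world': array([[  -0.95,    0.23,   -0.21,  182.63],
       [  -0.31,   -0.73,    0.61,  928.38],
       [  -0.01,    0.64,    0.76, 1255.64],
       [   0.  ,    0.  ,    0.  ,    1.  ]])}
balance [(array([306.7, 203. ]), 0.68)]
pivot [(array([307. , 172.1]), 0.9)]
grip [(array([337.1, 157.3]), 0.71), (array([387.2, 175.8]), 0.45)]
egg_pan [(array([307.6, 171.4]), 0.94)]
bob [(array([308.3, 173.4]), 0.61)]
trim it knows: balance, bob, cup, egg_pan, grip, pepper, pivot, salt, topper, weight_pan
top {'fx': array(371.43), 'fy': array(371.43), 'cx': array(321.54), 'cy': array(200.81), 'cam_to_world': array([[   0.  ,    1.  ,   -0.08,  414.54],
       [  -1.  ,    0.  ,    0.  ,   88.58],
       [   0.  ,    0.08,    1.  , 1257.53],
       [   0.  ,    0.  ,    0.  ,    1.  ]])}
balance [(array([374.3, 185.6]), 0.95)]
pivot [(array([380.3, 179.4]), 0.62)]
grip [(array([376.9, 209.3]), 0.57)]
egg_pan [(array([382.2, 183.5]), 0.63)]
bob [(array([380.4, 183.4]), 0.74)]
trim it knows: balance, bob, cup, egg_pan, grip, pepper, pivot, salt, topper, weight_pan
0.6 [ 161.74 -603.7   231.28] [-3.14  0.    0.26] 1.0039289106954123
```

View pics/side0.png

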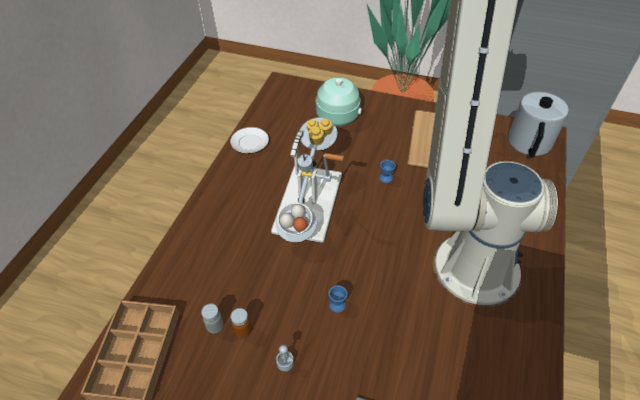

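View pics/top0.png

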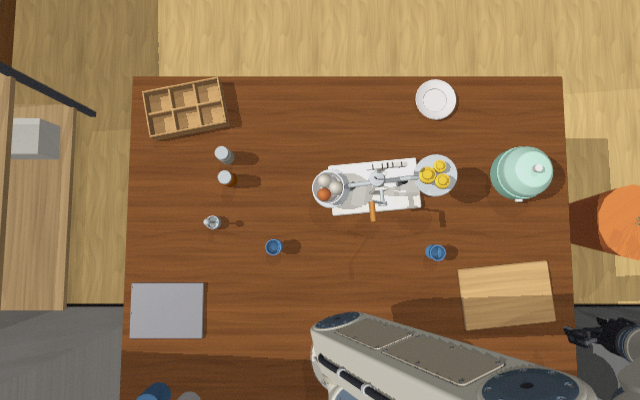

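The top view shows the slab (corners about (329,165), (415,158), (421,209), (334,214)) with the orange handle at about (373,210). In the side view the handle is at about (334,157). The cups stand clear of both. Next I'll refine on enlarged crops.

Run:
```python
from h import *
a=cv2.imread("pics/top0.png")[140:230,300:440]; b=cv2.imread("pics/side0.png")[110:250,260:360]
a=cv2.resize(a,(840,540),interpolation=cv2.INTER_CUBIC)[:,:800//1][:, :480+0]
a=cv2.imread("pics/top0.png")[145:225,305:465]; a=cv2.resize(a,None,fx=5,fy=5,interpolation=cv2.INTER_CUBIC)
cv2.imwrite("pics/c1.png",a)
b=cv2.resize(b,None,fx=4,fy=4,interpolation=cv2.INTER_CUBIC);cv2.imwrite("pics/c2.png",b)
for c in("top","side"):
    im=cv2.imread(f"pics/{c}0.png"); hsv=cv2.cvtColor(im,cv2.COLOR_BGR2HSV)
    m=(hsv[...,0]>8)&(hsv[...,0]<20)&(hsv[...,1]>150)&(hsv[...,2]>140)
    n,l,st,ce=cv2.connectedComponentsWithStats(m.astype(np.uint8))
    for i in range(1,n):
        if 12<st[i,4]<300: print(c,st[i],ce[i])
np.set_printoptions(precision=1,suppress=True)
for uv in[(329,165),(415,158),(421,209),(334,214)]: print(atz("top",uv,20))
print(tri((307,172),(380,181)),tri((334,157),(373,210)))
```

```text
top [204 182  16   2  27] [210.7037037  182.44444444]
top [318 188  12  12 109] [323.3853211  193.82568807]
top [369 202   7  20 102] [372.12745098 211.83333333]
top [207 309  17   2  20] [215.7  309.15]
top [225 308  20   4  40] [234.65 309.55]
top [327 308  56   4  92] [356.85869565 309.42391304]
top [550 339  11   3  16] [555.3125 339.8125]
side [325 154  18   6  74] [333.66216216 156.41891892]
side [294 218  11  12 111] [299.02702703 223.36936937]
[630.3  61.4  20. ]
[ 654.3 -228.7   20. ]
[ 482.1 -245.5   20. ]
[465.3  44.9  20. ]
(array([560.1, -89.9, 143.7]), np.float64(0.33692882743790165)) (array([464.4, -50.1, 272.8]), np.float64(2.4448545507418387))
```

View pics/c1.png

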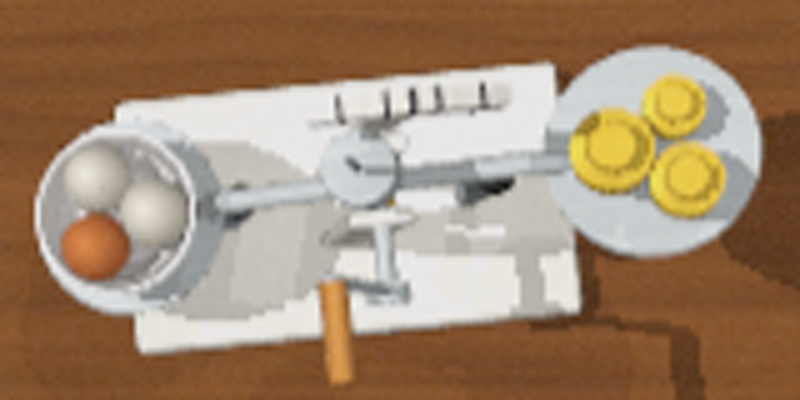

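View pics/c2.png

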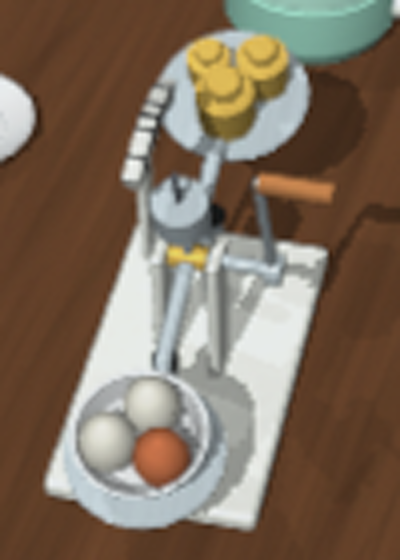

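```bash
cat >> h.py <<'E'
from scipy.optimize import least_squares
def b2w(b,P):
    c,s=np.cos(b[2]),np.sin(b[2]); return np.array([b[0]+c*P[0]-s*P[1],b[1]+s*P[0]+c*P[1],P[2]])
def grip(b,a): return b2w(b,[-95,-150*np.sin(a),140+150*np.cos(a)])
E
python3 - <<'E'
from h import *
np.set_printoptions(precision=3,suppress=True)
t=lambda u,v:np.array([305+u/5-.4,145+v/5-.4])
s=lambda u,v:np.array([260+u/4-.4,110+v/4-.4])
obs=[("top",[85,150,20],t(117,103)),("top",[85,-150,20],t(554,65)),("top",[-85,-150,20],t(580,312)),("top",[-85,150,20],t(138,352)),
("side",[-85,-150,20],s(328,245)),("side",[-85,150,20],s(252,530))]
E=[("top",-122,t(342,382)),("top",-68,t(332,284)),("side",-122,s(333,191)),("side",-68,s(259,183))]
def f(p):
    o=[px(c,b2w(p,P))-uv for c,P,uv in obs]
    o+=[px(c,b2w(p,[x,-150*np.sin(p[3]),140+150*np.cos(p[3])]))-uv for c,x,uv in E]
    return np.concatenate(o)
R=least_squares(f,[560,-90,.09,-.28],x_scale=[10,10,.1,.1],loss="soft_l1")
print(R.x,f(R.x).reshape(-1,2)); print(grip(R.x,R.x[3]))
for n in("cup","topper","salt"):
    imaging
E
```

```text
[560.691 -88.436   0.087  -0.35 ] [[-1.076 -0.827]
 [ 0.107 -0.775]
 [ 0.268 -0.054]
 [-0.828 -0.327]
 [ 0.469 -0.   ]
 [ 0.132 -3.031]
 [-0.183  0.586]
 [-0.16  -0.24 ]
 [ 0.731  0.335]
 [ 0.313 -0.646]]
[461.606 -45.473 280.931]
```

Call:
step_arm(
  moves=[
    [[0, 0, 0], [0.2, -0.2, -0.6], 1],
    [[0, 0, 0.1], [0.4, -0.45, -0.65], 1],
    [[0, 0, 0.22], [0.65, -0.7, -0.65], 1],
    [[0, 0, 0.22], [0.94, -1, -0.65], 1],
    [[0, 0, 0.22], [0.94, -1, -0.65], 1],
    [[0, 0, 0.22], [0.94, -1, -0.65], 1],
    [[0, 0, 0.22], [0.94, -1, -0.65], 1],
  ],
)

```text
clock: 1.3
eef_pos: [292.8, -359.0, 362.5]
tcp_rot: [3.141, -0.002, 0.091]
contact_force: [0.7, -0.1, -0.9]
opening: 0.997
grasp_force: 0.0
```

```bash
cat >> h.py <<'E'
B=np.array([560.691,-88.436,.087]); A0=-.35
from scipy.spatial.transform import Rotation as Ro
def delta(goal):
    s=telemetry.sense(); R=Ro.from_euler("xyz",s["tcp_rot"])
    print("t",s["clock"],"tcp",np.round(s["eef_pos"],1),np.round(s["tcp_rot"],3),"F",np.round(s["contact_force"],2),"op",round(s["opening"],3),
      "shift",np.round(R.inv().apply(np.array(goal)-s["eef_pos"])/200,4),"turn",
      np.round((R.inv()*Ro.from_euler("xyz",[np.pi,0,B[2]])).as_rotvec()/np.pi*4,4))
E
python3 -c "
from h import *
delta(grip(B,A0)+[0,0,60])"
```

```text
t 1.3 tcp [ 292.8 -359.   362.5] [ 3.141e+00 -2.000e-03  9.100e-02] F [ 0.73 -0.08 -0.89] op 0.997 shift [ 0.9821 -1.485   0.1087] turn [ 0.0008 -0.002   0.0046]
```

Call:
step_arm(
  moves=[
    [[0, 0, 0], [0.15, -0.2, 0], 1],
    [[0, 0, 0], [0.3, -0.45, 0], 1],
    [[0, 0, 0], [0.5, -0.7, 0], 1],
    [[0, 0, 0], [0.66, -1, 0], 1],
    [[0, 0, 0], [0.66, -1, 0], 1],
    [[0, 0, 0], [0.66, -1, 0], 1],
  ],
)

```text
clock: 1.9
eef_pos: [406.7, -147.1, 361.5]
tcp_rot: [-3.14, -0.001, 0.094]
contact_force: [-0.4, -0.7, 0.3]
opening: 1.003
grasp_force: 0.0
```

Call:
step_arm(
  moves=[
    [[0, 0, 0], [0.16, -0.24, 0], 1],
    [[0, 0, 0], [0.32, -0.48, 0], 1],
    [[0, 0, 0], [0.32, -0.48, 0.1], 1],
    [[0, 0, 0], [0.32, -0.48, 0.1], 1],
    [[0, 0, 0], [0.32, -0.48, 0.1], 1],
  ],
)

```text
clock: 2.4
eef_pos: [460.0, -50.2, 341.2]
tcp_rot: [3.141, 0.001, 0.09]
contact_force: [-0.5, -0.7, 0.0]
opening: 0.998
grasp_force: 0.0
```

Run:
```python
from h import *
delta(grip(B,A0)+[0,0,-19])
c=imaging.calibration("wrist"); im=imaging.grab_frame("wrist")
im2=cv2.cvtColor(im,cv2.COLOR_RGB2BGR)
print(c["fx"],c["cx"],c["cy"])
def fish(P):
    T=np.array(c["cam_to_world"]); p=np.linalg.inv(T)@np.r_[P,1]; v=np.array([p[0],-p[1],-p[2]])
    th=np.arctan2(np.hypot(*v[:2]),v[2]); return np.array([c["cx"],c["cy"]])+c["fx"]*th*v[:2]/np.hypot(*v[:2])
for x in(-122,-68):
    u=fish(b2w(B,[x,-150*np.sin(A0),140+150*np.cos(A0)])); print(u); cv2.circle(im2,tuple(int(round(q)) for q in u),3,(255,0,255),1)
print(imaging.mark_of("wrist","grip")[:2])
im3=imaging.grab_frame("side"); cv2.imwrite("pics/side1.png",im3[:,:,::-1])
cv2.imwrite("pics/w1.png",np.hstack([im2,im2[:,:0]]))
```

```text
t 2.4 tcp [460.  -50.2 341.2] [3.141e+00 1.000e-03 9.000e-02] F [-0.49 -0.69  0.03] op 0.998 shift [ 0.0104 -0.0231  0.3962] turn [0.0005 0.0017 0.0034]
309.70691628693146 318.0973244049624 200.42598557879253
[312.34389126 248.18183455]
[312.11430558 175.44739268]
[{'xy': [308.6, 214.9], 'conf': 0.71}]
```

View pics/w1.png

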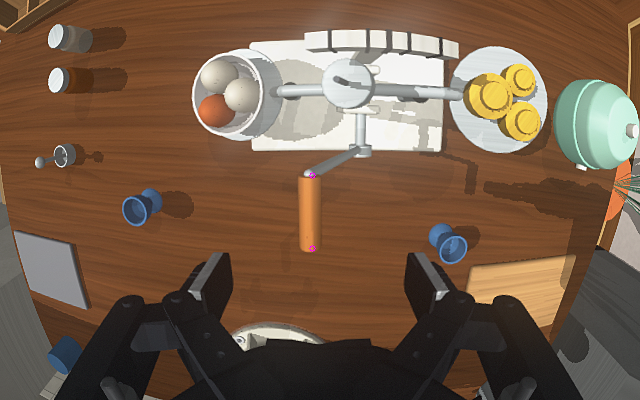

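The wrist picture shows the handle at about (310,212), within 2 px of the prediction, with the fingers clear of it. I'll descend and pinch.

Call:
step_arm(
  moves=[
    [[0, 0, 0], [0.01, -0.03, 0.1], 1],
    [[0, 0, 0], [0.01, -0.03, 0.25], 1],
    [[0, 0, 0], [0.01, -0.03, 0.35], 1],
    [[0, 0, 0], [0.01, -0.03, 0.39], 1],
    [[0, 0, 0], [0.01, -0.03, 0.39], 1],
  ],
)

```text
clock: 3.05
eef_pos: [461.5, -44.1, 263.1]
tcp_rot: [-3.141, 0.001, 0.088]
contact_force: [-0.3, 0.1, 0.5]
opening: 0.999
grasp_force: 0.0
```

Call:
step_arm(
  moves=[
    [[0, 0, 0], [0, 0, 0], -1],
    [[0, 0, 0], [0, 0, 0], -1],
    [[0, 0, 0], [0, 0, 0], -1],
    [[0, 0, 0], [0, 0, 0], -1],
    [[0, 0, 0], [0, 0, 0], -1],
    [[0, 0, 0], [0, 0, 0], -1],
    [[0, 0, 0], [0, 0, 0], -1],
    [[0, 0, 0], [0, 0, 0], -1],
  ],
  squeeze=25,
)

```text
clock: 3.85
eef_pos: [462.1, -43.3, 263.6]
tcp_rot: [-3.141, -0.0, 0.089]
contact_force: [-1.4, 1.0, 5.5]
opening: 0.172
grasp_force: 24.8
```

Run:
```python
from h import *
delta(grip(B,A0)+[0,0,-19])
im=imaging.grab_frame("wrist"); cv2.imwrite("pics/w2.png",im[:,:,::-1])
im3=imaging.grab_frame("side"); cv2.imwrite("pics/s2.png",im3[:,:,::-1])
cv2.imwrite("pics/ws2.png",np.hstack([cv2.resize(im,(480,300)),im3[100:400,200:500]])[:,:,::-1])
```

```text
t 3.85 tcp [462.1 -43.3 263.6] [-3.141 -0.     0.089] F [-1.41  1.    5.45] op 0.172 shift [-0.0035  0.0103  0.0084] turn [-0.0002 -0.0005  0.0026]
```

View pics/ws2.png

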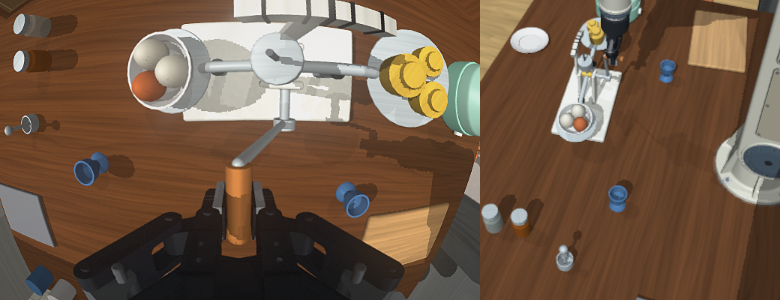

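Handle is pinched cleanly between the pads (wrist view), and the red egg shows unobstructed in the side view at about (300,223), so I can track the tilt with it.

```bash
cat > ctl.py <<'E'
import json,sys,os
from h import *
def egg(im):
    r=im.astype(float); w=np.clip(r[...,0]-1.15*r[...,1]-25,0,60)*(r[...,0]-2.0*r[...,2]+20>0)
    w=np.clip(r[...,0]-1.5*r[...,1],0,40)*(r[...,0]>90)
    u0,v0=285,195; s=w[v0:v0+45,u0:u0+35]          # window about the egg pan
    n,l,st,ce=cv2.connectedComponentsWithStats((s>15).astype(np.uint8))
    k=1+np.argmax(st[1:,4]); s=s*cv2.dilate((l==k).astype(np.uint8),np.ones((3,3)))
    v,u=np.indices(s.shape); return np.array([u0+(s*u).sum()/s.sum(),v0+(s*v).sum()/s.sum()]),int(st[k,4])
def rot(P,b):   # balance frame, about pivot x axis
    y,z=P[1],P[2]-140; c,s=np.cos(b),np.sin(b); return np.array([P[0],c*y-s*z,140+s*y+c*z])
def aof(p):
    d=np.array(p[:2])-B[:2]; return -np.arcsin((-np.sin(B[2])*d[0]+np.cos(B[2])*d[1])/150)
E
python3 - <<'E'
from ctl import *
np.set_printoptions(precision=2,suppress=True)
for f in("side0","side1","s2"): print(egg(cv2.imread(f"pics/{f}.png")[:,:,::-1]))
e=egg(cv2.imread("pics/s2.png")[:,:,::-1])[0]
P,err=tri(e,(323.4,193.8)); c,s=np.cos(B[2]),np.sin(B[2]); d=P[:2]-B[:2]
Pb=np.array([c*d[0]+s*d[1],-s*d[0]+c*d[1],P[2]]); print(P,err,Pb,rot(Pb,.28))
for b in(-.28,-.1,0,.1): print(b,px("side",b2w(B,rot(rot(Pb,.28),b))))
s=telemetry.sense();print(aof(s["eef_pos"]),s["clock"])
E
```

```text
(array([299.45, 223.43]), 129)
(array([299.45, 223.43]), 128)
(array([299.45, 223.44]), 128)
[525.31  80.97 105.89] 1.3114001374674102 [-20.53 171.84 105.89] [-20.53 174.58 154.7 ]
-0.28 [299.67 223.46]
-0.1 [299.   217.58]
0 [298.83 213.56]
0.1 [298.82 209.03]
-0.3646043357480554 3.95
```

```bash
cat >> ctl.py <<'E'
PB=np.array([-20.5,174.6,154.7]); OFF=np.array([299.45,223.435])-px("side",b2w(B,rot(PB,-.28)))
GR=np.linspace(-.4,.4,161); TAB=np.array([px("side",b2w(B,rot(PB,b)))+OFF for b in GR])
def beam(n=1):
    out=[]
    for i in range(n):
        s=telemetry.sense(); uv,_=egg(imaging.grab_frame("side"))
        out.append([s["clock"],float(np.interp(-uv[1],-TAB[:,1],GR)),float(aof(s["eef_pos"])),float(s["contact_force"][1])])
    return out
K,DB,DT,J,h=.18,.004,.008,.033,.01
def load(): return json.load(open("log.json")) if os.path.exists("log.json") else {"cmd":[],"m":[],"ac":-.3646}
def save(L): json.dump(L,open("log.json","w"))
def afun(L):
    T,A=zip(*L["cmd"]) ; return lambda t:np.interp(t-LAG,T,A)
LAG=.03
def ekf(L,t0,x0,P0,tend):
    f=afun(L); x=np.array(x0,float); P=np.diag(P0).astype(float)**2; ms=[m for m in L["m"] if m[0]>=t0-1e-6]; t=t0; res=[]
    H=np.array([[1.,0,0,0]])
    while True:
        while ms and ms[0][0]<t+h/2:
            m=ms.pop(0); S=P[0,0]+.003**2; res.append(m[1]-x[0]); k=P[:,0]/S; x=x+k*res[-1]; P=P-np.outer(k,P[0])
        if t>=tend-1e-6: return x,np.sqrt(np.diag(P)),res
        a=f(t);ad=(f(t+h)-f(t-h))/2/h; b,v,c,g=x
        F=np.eye(4); F[0,1]=h; F[1]+=h/J*np.array([g-K,-DB-DT,1,b])
        x=x+h*np.array([v,(K*(a-b)+g*b+c+DT*(ad-v)-DB*v)/J,0,0]); x[0]=max(x[0],-.28)
        P=F@P@F.T+np.diag([0,(.02*h**.5)**2,(.001*h**.5)**2,0]); t+=h
def plan(x,ac,apast,ref=0.,N=14,vw=.25,rw=.02,amax=.75,bmin=-.28):
    """row targets a_1..a_N (0.1 s each) by linear least squares on the model"""
    b0,v0,c,g=x; aeq=-(c+(g-K)*ref)/K
    def sim(A):
        b,v=b0,v0; o=[]; knots=np.r_[apast,ac,A]; tk=np.arange(-len(apast) if np.ndim(apast) else -1,len(A)+1)*.1
        for i in range(int(len(A)*10)):
            t=i*h; a=np.interp(t-LAG,tk,knots); ad=(a-np.interp(t-LAG-h,tk,knots))/h
            acc=(K*(a-b)+g*b+c+DT*(ad-v)-DB*v)/J; b+=h*v; v+=h*acc
            if i%10==9: o.append((b,v))
        return np.array(o)
    def f(A):
        o=sim(A); return np.r_[(o[:,0]-ref),vw*o[:,1],4*(o[-1,0]-ref),2*o[-1,1],rw*(A-aeq),.03*np.diff(np.r_[ac,A]),3*np.maximum(abs(o[:,1])-.4,0)]
    R=least_squares(f,np.full(N,aeq),bounds=(-amax,amax)); return R.x,sim(R.x),aeq,sim
def rows(ac,A):
    """rounded tool y,z shifts (units of 200 mm) and the angles they give"""
    y=np.round(150*(np.sin(A)-np.sin(ac))/200/.005)*.005; a=np.arcsin(np.clip(np.sin(ac)+y*200/150,-1,1))
    z=np.round(-150*(np.cos(a)-np.cos(ac))/200/.005)*.005
    return np.c_[y,z],a
def commit(L,t,a):
    L["cmd"]+= [[t,L["ac"]]]+[[t+.1*(i+1),float(q)] for i,q in enumerate(a)]; L["ac"]=float(a[-1])
E
python3 - <<'E'
from ctl import *
L=load(); L["m"]+=beam(1); t=telemetry.sense()["clock"]; print(L["m"])
A=np.array([-.28,-.18,-.08,-.05,-.05]); yz,a=rows(L["ac"],A); commit(L,t,a); save(L); print(t,yz,a)
E
```

```text
[[3.95, -0.27981859818273874, -0.3646043357480554, 1.6036506444273548]]
4.0 [[ 0.06  -0.02 ]
 [ 0.135 -0.04 ]
 [ 0.205 -0.045]
 [ 0.23  -0.05 ]
 [ 0.23  -0.05 ]] [-0.28022889 -0.17750631 -0.08333872 -0.04992969 -0.04992969]
```

Call:
step_arm(
  moves=[
    [[0, 0, 0], [0, 0.06, -0.02], -1],
    [[0, 0, 0], [0, 0.135, -0.04], -1],
    [[0, 0, 0], [0, 0.205, -0.045], -1],
    [[0, 0, 0], [0, 0.23, -0.05], -1],
    [[0, 0, 0], [0, 0.23, -0.05], -1],
  ],
)

```text
clock: 4.5
eef_pos: [466.4, -90.0, 273.2]
tcp_rot: [3.141, -0.001, 0.088]
contact_force: [2.1, 1.1, 2.3]
opening: 0.176
grasp_force: 25.1
```

```bash
cat > lift.py <<'E'
from ctl import *
L=load(); m=beam(2); L["m"]+=m; t=telemetry.sense()["clock"]; print(np.round(m,4)); delta(telemetry.sense()["eef_pos"])
A=L["ac"]+np.array(eval(sys.argv[1])); yz,a=rows(L["ac"],A); commit(L,t,a); save(L); print(t,yz.tolist(),a)
E
python3 lift.py "[.04,.08,.08]"
```

```text
[[ 4.5    -0.2799 -0.0442  1.1319]
 [ 4.55   -0.2802 -0.0467  1.4207]]
t 4.6 tcp [466.3 -89.4 273.2] [ 3.141e+00 -1.000e-03  8.800e-02] F [3.19 0.82 1.32] op 0.178 shift [0. 0. 0.] turn [ 0.0001 -0.0007  0.0018]
4.6 [[0.03, -0.0], [0.06, -0.0], [0.06, -0.0]] [-0.00990911  0.03009559  0.03009559]
```

Call:
step_arm(
  moves=[
    [[0, 0, 0], [0, 0.03, 0], -1],
    [[0, 0, 0], [0, 0.06, 0], -1],
    [[0, 0, 0], [0, 0.06, 0], -1],
  ],
)

```text
clock: 4.9
eef_pos: [467.4, -101.8, 273.5]
tcp_rot: [3.141, -0.0, 0.089]
contact_force: [2.3, 1.6, 4.9]
opening: 0.171
grasp_force: 25.2
```

```bash
python3 lift.py "[.04,.08,.08]"
```

```text
[[ 4.9    -0.2799  0.0346  1.5544]
 [ 4.95   -0.2801  0.0333  0.8631]]
t 5.0 tcp [ 467.4 -101.4  273.5] [ 3.141e+00 -1.000e-03  8.900e-02] F [2.31 2.14 4.09] op 0.174 shift [0. 0. 0.] turn [ 0.0003 -0.0008  0.0022]
5.0 [[0.03, 0.0], [0.06, 0.005], [0.06, 0.005]] [0.07014857 0.11031466 0.11031466]
```

Call:
step_arm(
  moves=[
    [[0, 0, 0], [0, 0.03, 0], -1],
    [[0, 0, 0], [0, 0.06, 0.005], -1],
    [[0, 0, 0], [0, 0.06, 0.005], -1],
  ],
)

```text
clock: 5.3
eef_pos: [468.5, -114.0, 272.4]
tcp_rot: [3.141, -0.001, 0.089]
contact_force: [2.9, 1.9, 5.4]
opening: 0.175
grasp_force: 25.3
```

```bash
python3 lift.py "[.04,.08,.08]"
```

```text
[[ 5.3    -0.2757  0.1169  1.8943]
 [ 5.35   -0.273   0.116   2.2896]]
t 5.4 tcp [ 468.5 -113.8  272.4] [ 3.141e+00 -1.000e-03  8.900e-02] F [2.85 0.79 6.44] op 0.175 shift [0. 0. 0.] turn [ 0.0005 -0.0006  0.0022]
5.4 [[0.03, 0.005], [0.06, 0.01], [0.06, 0.01]] [0.15066037 0.19125489 0.19125489]
```

```bash
sed -i 's/P=np.diag(P0).astype(float)\*\*2;/P=np.diag(P0).astype(float)**2; P[2,2]=P0[2]**2+(.28*P0[3])**2; P[2,3]=P[3,2]=.28*P0[3]**2;/' ctl.py
cat > loop.py <<'E'
from ctl import *
np.set_printoptions(precision=3,suppress=True,linewidth=150)
def main(n=4,ng=1,ref=0.,grab=True,**kw):
    L=load()
    if grab: m=beam(ng); L["m"]+=m; print("meas",np.round(m,4))
    t=telemetry.sense()["clock"]; L["cmd"].append([t,L["ac"]])
    x,sd,res=ekf(L,5.15,[-.28,0.01,.28*.29-.18*.35,.29],[.003,.02,.006,.025],t)
    print("x",x,"sd",sd,"res",np.array(res[-6:]),"t",t)
    A,o,aeq,sim=plan(x,L["ac"],L["ac"],ref,**kw); yz,a=rows(L["ac"],A[:n]); o=sim(a)
    commit(L,t,a); save(L)
    print("aeq",aeq,"a",a,"\npred",o[:,0],o[:,1]); print(json.dumps([[[0,0,0],[0,round(y,3),round(z,3)],-1] for y,z in yz]))
if __name__=="__main__": main(**eval("dict(%s)"%(sys.argv[1] if len(sys.argv)>1 else "")))
E
python3 - <<'E'
from ctl import *
L=load(); L["cmd"]=[c for c in L["cmd"] if c[0]<=5.31]; L["ac"]=L["cmd"][-1][1]; print(L["cmd"][-3:]); save(L)
E
python3 loop.py "n=3,grab=False"
```

```text
[[5.1, 0.0701485675169241], [5.2, 0.11031465659633943], [5.3, 0.11031465659633943]]
x [-0.27   0.07   0.019  0.29 ] sd [0.003 0.035 0.009 0.025] res [0.001 0.   ] t 5.4
aeq -0.10338534084766432 a [ 0.665 -0.05   0.267] 
pred [-0.259 -0.222 -0.185] [0.238 0.411 0.395]
[[[0, 0, 0], [0, 0.38, 0.155], -1], [[0, 0, 0], [0, -0.12, -0.005], -1], [[0, 0, 0], [0, 0.115, 0.02], -1]]
```

```bash
sed -i 's/,\.03\*np.diff/,dw*np.diff/; s/amax=.75,/amax=.6,dw=.3,vmax=.3,/; s/abs(o\[:,1\])-.4/abs(o[:,1])-vmax/; s/N=14/N=20/' ctl.py
python3 - <<'E'
from ctl import *
L=load(); L["cmd"]=[c for c in L["cmd"] if c[0]<=5.31]; L["ac"]=L["cmd"][-1][1]; save(L)
E
python3 loop.py "n=20,grab=False"
python3 - <<'E'
from ctl import *
L=load(); L["cmd"]=[c for c in L["cmd"] if c[0]<=5.31]; L["ac"]=L["cmd"][-1][1]; save(L)
E
python3 loop.py "n=3,grab=False"
```

```text
x [-0.27   0.07   0.019  0.29 ] sd [0.003 0.035 0.009 0.025] res [0.001 0.   ] t 5.4
aeq -0.10338534084766432 a [ 0.394  0.157  0.037  0.023  0.01  -0.03  -0.103 -0.15  -0.171 -0.164 -0.15  -0.137 -0.124 -0.117 -0.11  -0.103 -0.103 -0.103 -0.103 -0.11 ] 
pred [-0.26  -0.236 -0.205 -0.174 -0.144 -0.113 -0.084 -0.059 -0.039 -0.025 -0.015 -0.009 -0.005 -0.002 -0.001  0.001  0.002  0.003  0.004  0.006] [0.168 0.303 0.313 0.304 0.304 0.3   0.275 0.225 0.167 0.115 0.076 0.048 0.03  0.02  0.014 0.012 0.012 0.012 0.013 0.012]
[[[0, 0, 0], [0, 0.205, 0.055], -1], [[0, 0, 0], [0, 0.035, 0.005], -1], [[0, 0, 0], [0, -0.055, -0.005], -1], [[0, 0, 0], [0, -0.065, -0.005], -1], [[0, 0, 0], [0, -0.075, -0.005], -1], [[0, 0, 0], [0, -0.105, -0.005], -1], [[0, 0, 0], [0, -0.16, -0.0], -1], [[0, 0, 0], [0, -0.195, 0.005], -1], [[0, 0, 0], [0, -0.21, 0.005], -1], [[0, 0, 0], [0, -0.205, 0.005], -1], [[0, 0, 0], [0, -0.195, 0.005], -1], [[0, 0, 0], [0, -0.185, 0.0], -1], [[0, 0, 0], [0, -0.175, 0.0], -1], [[0, 0, 0], [0, -0.17, 0.0], -1], [[0, 0, 0], [0, -0.165, -0.0], -1], [[0, 0, 0], [0, -0.16, -0.0], -1], [[0, 0, 0], [0, -0.16, -0.0], -1], [[0, 0, 0], [0, -0.16, -0.0], -1], [[0, 0, 0], [0, -0.16, -0.0], -1], [[0, 0, 0], [0, -0.165, -0.0], -1]]
x [-0.27   0.07   0.019  0.29 ] sd [0.003 0.035 0.009 0.025] res [0.001 0.   ] t 5.4
aeq -0.10338534084766432 a [0.394 0.157 0.037] 
pred [-0.26  -0.236 -0.205] [0.168 0.303 0.313]
[[[0, 0, 0], [0, 0.205, 0.055], -1], [[0, 0, 0], [0, 0.035, 0.005], -1], [[0, 0, 0], [0, -0.055, -0.005], -1]]
```

Call:
step_arm(
  moves=[
    [[0, 0, 0], [0, 0.205, 0.055], -1],
    [[0, 0, 0], [0, 0.035, 0.005], -1],
    [[0, 0, 0], [0, -0.055, -0.005], -1],
  ],
)

```text
clock: 5.7
eef_pos: [466.9, -104.2, 273.4]
tcp_rot: [3.14, 0.001, 0.085]
contact_force: [1.3, -2.7, 0.2]
opening: 0.171
grasp_force: 27.0
```

```bash
python3 loop.py "n=3"
```

```text
meas [[ 5.7   -0.189  0.05  -2.7  ]]
x [-0.171  0.376  0.023  0.291] sd [0.004 0.024 0.007 0.025] res [0.001 0.    0.016] t 5.75
aeq -0.1251801075975915 a [-0.246 -0.103 -0.09 ] 
pred [-0.134 -0.107 -0.085] [0.326 0.228 0.212]
[[[0, 0, 0], [0, -0.21, 0.02], -1], [[0, 0, 0], [0, -0.105, 0.005], -1], [[0, 0, 0], [0, -0.095, 0.005], -1]]
```

Call:
step_arm(
  moves=[
    [[0, 0, 0], [0, -0.21, 0.02], -1],
    [[0, 0, 0], [0, -0.105, 0.005], -1],
    [[0, 0, 0], [0, -0.095, 0.005], -1],
  ],
)

```text
clock: 6.05
eef_pos: [465.0, -83.2, 272.4]
tcp_rot: [3.141, 0.001, 0.092]
contact_force: [-1.7, 1.8, 10.3]
opening: 0.173
grasp_force: 28.4
```

```bash
python3 loop.py "n=3"
```

```text
meas [[ 6.05  -0.107 -0.09   1.778]]
x [-0.1    0.111  0.015  0.273] sd [0.004 0.027 0.005 0.022] res [ 0.001  0.     0.016 -0.022] t 6.1
aeq -0.08606580612708978 a [ 0.037  0.017 -0.043] 
pred [-0.09  -0.076 -0.06 ] [0.111 0.153 0.167]
[[[0, 0, 0], [0, 0.095, -0.005], -1], [[0, 0, 0], [0, 0.08, -0.005], -1], [[0, 0, 0], [0, 0.035, -0.0], -1]]
```

Call:
step_arm(
  moves=[
    [[0, 0, 0], [0, 0.095, -0.005], -1],
    [[0, 0, 0], [0, 0.08, -0.005], -1],
    [[0, 0, 0], [0, 0.035, 0], -1],
  ],
)

```text
clock: 6.4
eef_pos: [465.9, -91.6, 272.7]
tcp_rot: [3.14, 0.001, 0.087]
contact_force: [-2.2, -0.2, 10.0]
opening: 0.174
grasp_force: 28.5
```

```bash
python3 loop.py "n=3,ng=2"
```

```text
meas [[ 6.4   -0.058 -0.034 -0.241]
 [ 6.45  -0.046 -0.043  0.184]]
x [-0.038  0.184  0.017  0.278] sd [0.003 0.021 0.003 0.014] res [ 0.001  0.     0.016 -0.022  0.002  0.003] t 6.5
aeq -0.09333979184075879 a [-0.164 -0.191 -0.171] 
pred [-0.02  -0.007  0.001] [0.165 0.102 0.049]
[[[0, 0, 0], [0, -0.09, 0.01], -1], [[0, 0, 0], [0, -0.11, 0.015], -1], [[0, 0, 0], [0, -0.095, 0.01], -1]]
```

Call:
step_arm(
  moves=[
    [[0, 0, 0], [0, -0.09, 0.01], -1],
    [[0, 0, 0], [0, -0.11, 0.01], -1],
    [[0, 0, 0], [0, -0.095, 0.005], -1],
  ],
)

```text
clock: 6.8
eef_pos: [463.9, -71.2, 270.4]
tcp_rot: [3.141, 0.001, 0.09]
contact_force: [2.8, -3.2, -7.9]
opening: 0.176
grasp_force: 27.1
```

```bash
python3 loop.py "n=4"
```

```text
meas [[ 6.8    0.003 -0.172 -3.202]]
x [0.006 0.039 0.017 0.28 ] sd [0.004 0.019 0.002 0.01 ] res [ 0.     0.016 -0.022  0.002  0.003  0.003] t 6.85
aeq -0.09600869727195371 a [-0.15  -0.124 -0.103 -0.09 ] 
pred [0.008 0.007 0.006 0.004] [ 0.004 -0.014 -0.02  -0.017]
[[[0, 0, 0], [0, 0.015, -0.0], -1], [[0, 0, 0], [0, 0.035, -0.005], -1], [[0, 0, 0], [0, 0.05, -0.005], -1], [[0, 0, 0], [0, 0.06, -0.01], -1]]
```

Level at about t=6.5 s. Now hold it level.

Call:
step_arm(
  moves=[
    [[0, 0, 0], [0, 0.015, 0], -1],
    [[0, 0, 0], [0, 0.035, 0], -1],
    [[0, 0, 0], [0, 0.05, 0], -1],
    [[0, 0, 0], [0, 0.06, -0.005], -1],
  ],
)

```text
clock: 7.25
eef_pos: [465.2, -83.7, 272.1]
tcp_rot: [-3.141, 0.001, 0.088]
contact_force: [0.6, 1.3, -8.0]
opening: 0.178
grasp_force: 27.2
```

```bash
python3 loop.py "n=4,ng=2"
```

```text
meas [[ 7.25   0.011 -0.087  1.321]
 [ 7.3    0.014 -0.086  1.015]]
x [0.013 0.018 0.018 0.284] sd [0.003 0.016 0.001 0.008] res [-0.022  0.002  0.003  0.003  0.008  0.002] t 7.35
aeq -0.1005216756871351 a [-0.144 -0.15  -0.13  -0.11 ] 
pred [0.015 0.016 0.014 0.011] [ 0.014 -0.01  -0.027 -0.032]
[[[0, 0, 0], [0, -0.04, 0.005], -1], [[0, 0, 0], [0, -0.045, 0.005], -1], [[0, 0, 0], [0, -0.03, 0.005], -1], [[0, 0, 0], [0, -0.015, 0.0], -1]]
```

Call:
step_arm(
  moves=[
    [[0, 0, 0], [0, -0.04, 0.005], -1],
    [[0, 0, 0], [0, -0.045, 0.005], -1],
    [[0, 0, 0], [0, -0.03, 0.005], -1],
    [[0, 0, 0], [0, -0.015, 0], -1],
  ],
)

```text
clock: 7.75
eef_pos: [464.9, -80.2, 271.8]
tcp_rot: [-3.141, 0.001, 0.09]
contact_force: [0.6, -0.6, -12.1]
opening: 0.178
grasp_force: 26.8
```

```bash
python3 loop.py "n=5,ng=2"
```

```text
meas [[ 7.75   0.019 -0.11  -0.638]
 [ 7.8    0.019 -0.108  0.112]]
x [ 0.018 -0.004  0.019  0.287] sd [0.003 0.014 0.001 0.007] res [0.003 0.003 0.008 0.002 0.008 0.001] t 7.85
aeq -0.10413477871298638 a [-0.144 -0.137 -0.124 -0.103 -0.097] 
pred [0.018 0.016 0.013 0.009 0.006] [-0.01  -0.026 -0.034 -0.034 -0.026]
[[[0, 0, 0], [0, -0.025, 0.005], -1], [[0, 0, 0], [0, -0.02, 0.0], -1], [[0, 0, 0], [0, -0.01, 0.0], -1], [[0, 0, 0], [0, 0.005, -0.0], -1], [[0, 0, 0], [0, 0.01, -0.0], -1]]
```

Call:
step_arm(
  moves=[
    [[0, 0, 0], [0, -0.025, 0.01], -1],
    [[0, 0, 0], [0, -0.02, 0.005], -1],
    [[0, 0, 0], [0, -0.01, 0.005], -1],
    [[0, 0, 0], [0, 0.005, 0.005], -1],
    [[0, 0, 0], [0, 0.01, 0.005], -1],
  ],
)

```text
clock: 8.35
eef_pos: [465.2, -82.2, 271.8]
tcp_rot: [-3.141, 0.0, 0.089]
contact_force: [-7.1, 2.0, 3.9]
opening: 0.176
grasp_force: 28.3
```

```bash
python3 loop.py "n=5,ng=2"
```

```text
meas [[ 8.35   0.005 -0.097  1.975]
 [ 8.4    0.004 -0.096  1.062]]
x [ 0.003 -0.022  0.019  0.286] sd [0.003 0.014 0.001 0.007] res [ 0.008  0.002  0.008  0.001 -0.001  0.   ] t 8.45
aeq -0.10385829331127909 a [-0.09  -0.09  -0.097 -0.097 -0.103] 
pred [ 0.001 -0.    -0.001 -0.001 -0.   ] [-0.015 -0.007 -0.001  0.002  0.004]
[[[0, 0, 0], [0, 0.005, -0.0], -1], [[0, 0, 0], [0, 0.005, -0.0], -1], [[0, 0, 0], [0, 0.0, -0.0], -1], [[0, 0, 0], [0, -0.0, -0.0], -1], [[0, 0, 0], [0, -0.005, 0.0], -1]]
```

Call:
step_arm(
  moves=[
    [[0, 0, 0], [0, 0.005, 0], -1],
    [[0, 0, 0], [0, 0.005, 0], -1],
    [[0, 0, 0], [0, 0, 0], -1],
    [[0, 0, 0], [0, 0, 0], -1],
    [[0, 0, 0], [0, -0.005, 0], -1],
  ],
)

```text
clock: 8.95
eef_pos: [465.1, -81.2, 271.7]
tcp_rot: [-3.141, 0.0, 0.089]
contact_force: [-5.8, 0.2, 1.7]
opening: 0.172
grasp_force: 28.1
```

```bash
python3 - <<'E'
import runpy
from h import *
im=imaging.grab_frame("wrist"); cv2.imwrite("pics/w3.png",im[:230,130:530,::-1])
E
python3 loop.py "n=5,ng=1"
```

```text
meas [[ 9.     0.005 -0.105  0.662]]
x [0.006 0.018 0.019 0.287] sd [0.003 0.015 0.001 0.007] res [ 0.002  0.008  0.001 -0.001  0.     0.005] t 9.05
aeq -0.10533274865582887 a [-0.137 -0.137 -0.124 -0.11  -0.103] 
pred [0.008 0.008 0.007 0.005 0.003] [ 0.011 -0.006 -0.017 -0.02  -0.018]
[[[0, 0, 0], [0, -0.025, 0.005], -1], [[0, 0, 0], [0, -0.025, 0.005], -1], [[0, 0, 0], [0, -0.015, 0.0], -1], [[0, 0, 0], [0, -0.005, 0.0], -1], [[0, 0, 0], [0, -0.0, -0.0], -1]]
```

View pics/w3.png

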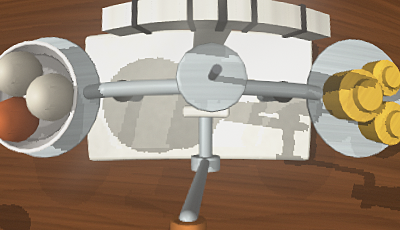

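The wrist crop shows the beam level, with the bob and pointer around (213,72) under the middle mark. Holding on.

Call:
step_arm(
  moves=[
    [[0, 0, 0], [0, -0.025, 0.005], -1],
    [[0, 0, 0], [0, -0.025, 0.005], -1],
    [[0, 0, 0], [0, -0.015, 0], -1],
    [[0, 0, 0], [0, -0.005, 0], -1],
    [[0, 0, 0], [0, 0, 0], -1],
  ],
)

```text
clock: 9.55
eef_pos: [465.1, -81.3, 271.7]
tcp_rot: [-3.141, 0.0, 0.089]
contact_force: [-6.5, 0.9, 3.8]
opening: 0.172
grasp_force: 28.3
```

```bash
python3 loop.py "n=6,ng=2"
```

```text
meas [[ 9.55   0.001 -0.103  0.888]
 [ 9.6    0.001 -0.102  0.165]]
x [-0.    -0.019  0.019  0.287] sd [0.003 0.015 0.001 0.007] res [ 0.001 -0.001  0.     0.005 -0.002  0.001] t 9.65
aeq -0.10497989782635048 a [-0.09  -0.09  -0.097 -0.103 -0.103 -0.103] 
pred [-0.002 -0.003 -0.003 -0.003 -0.003 -0.003] [-0.014 -0.006 -0.     0.001  0.    -0.   ]
[[[0, 0, 0], [0, 0.01, -0.0], -1], [[0, 0, 0], [0, 0.01, -0.0], -1], [[0, 0, 0], [0, 0.005, -0.0], -1], [[0, 0, 0], [0, 0.0, -0.0], -1], [[0, 0, 0], [0, -0.0, -0.0], -1], [[0, 0, 0], [0, -0.0, -0.0], -1]]
```

Call:
step_arm(
  moves=[
    [[0, 0, 0], [0, 0.01, 0], -1],
    [[0, 0, 0], [0, 0.01, 0], -1],
    [[0, 0, 0], [0, 0.005, 0], -1],
    [[0, 0, 0], [0, 0, 0], -1],
    [[0, 0, 0], [0, 0, 0], -1],
    [[0, 0, 0], [0, 0, 0], -1],
  ],
)

```text
clock: 10.25
eef_pos: [465.1, -81.1, 271.7]
tcp_rot: [-3.141, 0.0, 0.089]
contact_force: [-6.1, 0.7, 2.6]
opening: 0.176
grasp_force: 28.2
```

```bash
python3 loop.py "n=6,ng=2"
```

```text
meas [[10.25  -0.01  -0.104  0.737]
 [10.3   -0.011 -0.104  1.573]]
x [-0.011 -0.018  0.019  0.287] sd [0.003 0.015 0.001 0.007] res [ 0.     0.005 -0.002  0.001 -0.007 -0.   ] t 10.35
aeq -0.10327428156140747 a [-0.063 -0.063 -0.077 -0.097 -0.103 -0.11 ] 
pred [-0.013 -0.013 -0.012 -0.009 -0.007 -0.005] [-0.011  0.009  0.022  0.026  0.023  0.019]
[[[0, 0, 0], [0, 0.03, -0.005], -1], [[0, 0, 0], [0, 0.03, -0.005], -1], [[0, 0, 0], [0, 0.02, -0.0], -1], [[0, 0, 0], [0, 0.005, -0.0], -1], [[0, 0, 0], [0, -0.0, -0.0], -1], [[0, 0, 0], [0, -0.005, 0.0], -1]]
```

Call:
step_arm(
  moves=[
    [[0, 0, 0], [0, 0.03, 0], -1],
    [[0, 0, 0], [0, 0.03, 0], -1],
    [[0, 0, 0], [0, 0.02, 0], -1],
    [[0, 0, 0], [0, 0.005, 0], -1],
    [[0, 0, 0], [0, 0, 0], -1],
    [[0, 0, 0], [0, -0.005, 0], -1],
  ],
)

```text
clock: 10.95
eef_pos: [465.1, -80.5, 271.5]
tcp_rot: [3.141, 0.0, 0.089]
contact_force: [-5.0, -1.9, -0.2]
opening: 0.176
grasp_force: 28.0
```

```bash
python3 loop.py "n=6,ng=2"
```

```text
meas [[10.95   0.003 -0.108 -1.882]
 [11.     0.003 -0.109 -1.317]]
x [0.005 0.031 0.019 0.286] sd [0.003 0.015 0.001 0.007] res [-0.002  0.001 -0.007 -0.     0.007 -0.001] t 11.05
aeq -0.10490580844607478 a [-0.144 -0.144 -0.13  -0.11  -0.103 -0.097] 
pred [0.008 0.009 0.008 0.006 0.005 0.003] [ 0.02  -0.001 -0.015 -0.02  -0.017 -0.012]
[[[0, 0, 0], [0, -0.025, 0.005], -1], [[0, 0, 0], [0, -0.025, 0.005], -1], [[0, 0, 0], [0, -0.015, 0.0], -1], [[0, 0, 0], [0, -0.0, -0.0], -1], [[0, 0, 0], [0, 0.005, -0.0], -1], [[0, 0, 0], [0, 0.01, -0.0], -1]]
```

Call:
step_arm(
  moves=[
    [[0, 0, 0], [0, -0.025, 0], -1],
    [[0, 0, 0], [0, -0.025, 0], -1],
    [[0, 0, 0], [0, -0.015, 0], -1],
    [[0, 0, 0], [0, 0, 0], -1],
    [[0, 0, 0], [0, 0.005, 0], -1],
    [[0, 0, 0], [0, 0.01, 0], -1],
  ],
)

```text
clock: 11.65
eef_pos: [465.2, -82.0, 271.8]
tcp_rot: [-3.14, 0.0, 0.089]
contact_force: [-7.4, 1.4, 5.9]
opening: 0.175
grasp_force: 28.3
```

```bash
python3 loop.py "n=6,ng=2"
```

```text
meas [[11.65   0.001 -0.098  1.389]
 [11.7   -0.    -0.098  1.39 ]]
x [-0.001 -0.013  0.019  0.286] sd [0.003 0.015 0.001 0.007] res [-0.007 -0.     0.007 -0.001 -0.002 -0.001] t 11.75
aeq -0.10429108333032652 a [-0.09  -0.097 -0.097 -0.103 -0.103 -0.103] 
pred [-0.002 -0.002 -0.002 -0.002 -0.001 -0.001] [-0.007 -0.001  0.002  0.004  0.003  0.003]
[[[0, 0, 0], [0, 0.005, -0.0], -1], [[0, 0, 0], [0, 0.0, -0.0], -1], [[0, 0, 0], [0, -0.0, -0.0], -1], [[0, 0, 0], [0, -0.005, 0.0], -1], [[0, 0, 0], [0, -0.005, 0.0], -1], [[0, 0, 0], [0, -0.005, 0.0], -1]]
```

Call:
step_arm(
  moves=[
    [[0, 0, 0], [0, 0.005, 0], -1],
    [[0, 0, 0], [0, 0, 0], -1],
    [[0, 0, 0], [0, 0, 0], -1],
    [[0, 0, 0], [0, -0.005, 0], -1],
    [[0, 0, 0], [0, -0.005, 0], -1],
    [[0, 0, 0], [0, -0.005, 0], -1],
  ],
)

```text
clock: 12.35
eef_pos: [465.1, -81.0, 271.8]
tcp_rot: [-3.14, 0.0, 0.089]
contact_force: [-7.7, 0.9, 3.3]
opening: 0.173
grasp_force: 28.2
```

```bash
python3 loop.py "n=6,ng=2"
```

```text
meas [[12.35  -0.006 -0.105  0.875]
 [12.4   -0.006 -0.105  0.534]]
x [-0.007 -0.01   0.019  0.286] sd [0.003 0.015 0.001 0.007] res [ 0.007 -0.001 -0.002 -0.001 -0.005  0.   ] t 12.45
aeq -0.10302626834516738 a [-0.077 -0.077 -0.09  -0.097 -0.103 -0.11 ] 
pred [-0.008 -0.008 -0.006 -0.005 -0.003 -0.001] [-0.005  0.008  0.016  0.018  0.018  0.014]
[[[0, 0, 0], [0, 0.02, -0.0], -1], [[0, 0, 0], [0, 0.02, -0.0], -1], [[0, 0, 0], [0, 0.01, -0.0], -1], [[0, 0, 0], [0, 0.005, -0.0], -1], [[0, 0, 0], [0, -0.0, -0.0], -1], [[0, 0, 0], [0, -0.005, 0.0], -1]]
```

Call:
step_arm(
  moves=[
    [[0, 0, 0], [0, 0.02, 0], -1],
    [[0, 0, 0], [0, 0.02, 0], -1],
    [[0, 0, 0], [0, 0.01, 0], -1],
    [[0, 0, 0], [0, 0.005, 0], -1],
    [[0, 0, 0], [0, 0, 0], -1],
    [[0, 0, 0], [0, -0.005, 0], -1],
  ],
)

```text
clock: 13.05
eef_pos: [465.1, -80.4, 271.5]
tcp_rot: [-3.141, 0.0, 0.089]
contact_force: [-5.4, -1.4, -0.1]
opening: 0.17
grasp_force: 28.0
```

```bash
cp log.json log_bak.json; python3 loop.py "n=3,ng=2,ref=-.265,vmax=.15,vw=.8,N=26"
```

```text
meas [[13.05  -0.003 -0.109 -1.432]
 [13.1   -0.002 -0.109 -0.753]]
x [-0.001  0.006  0.018  0.286] sd [0.003 0.015 0.001 0.007] res [-0.002 -0.001 -0.005  0.    -0.001  0.   ] t 13.15
aeq 0.05384342999916392 a [-0.365 -0.15  -0.09 ] 
pred [-0.002 -0.015 -0.032] [-0.064 -0.165 -0.163]
[[[0, 0, 0], [0, -0.185, 0.045], -1], [[0, 0, 0], [0, -0.03, 0.005], -1], [[0, 0, 0], [0, 0.015, -0.0], -1]]
```

Level was held from about 6.3 s to 13.1 s, so now I lower the egg pan gently.

Call:
step_arm(
  moves=[
    [[0, 0, 0], [0, -0.185, 0.04], -1],
    [[0, 0, 0], [0, -0.03, 0.005], -1],
    [[0, 0, 0], [0, 0.015, 0], -1],
  ],
)

```text
clock: 13.45
eef_pos: [466.0, -82.6, 272.2]
tcp_rot: [-3.141, -0.001, 0.092]
contact_force: [-5.6, 2.1, 4.6]
opening: 0.17
grasp_force: 28.6
```

```bash
python3 loop.py "n=4,ng=1,ref=-.265,vmax=.15,vw=.8,N=22"
```

```text
meas [[13.45  -0.041 -0.094  2.071]]
x [-0.049 -0.187  0.018  0.286] sd [0.003 0.015 0.001 0.007] res [-0.001 -0.005  0.    -0.001  0.    -0.01 ] t 13.5
aeq 0.058010921831862086 a [-0.01  -0.063 -0.043 -0.043] 
pred [-0.068 -0.084 -0.099 -0.114] [-0.173 -0.152 -0.154 -0.152]
[[[0, 0, 0], [0, 0.06, -0.005], -1], [[0, 0, 0], [0, 0.02, -0.0], -1], [[0, 0, 0], [0, 0.035, -0.0], -1], [[0, 0, 0], [0, 0.035, -0.0], -1]]
```

Call:
step_arm(
  moves=[
    [[0, 0, 0], [0, 0.06, 0], -1],
    [[0, 0, 0], [0, 0.02, 0], -1],
    [[0, 0, 0], [0, 0.035, 0], -1],
    [[0, 0, 0], [0, 0.035, 0], -1],
  ],
)

```text
clock: 13.9
eef_pos: [466.7, -90.4, 272.0]
tcp_rot: [3.141, -0.001, 0.089]
contact_force: [-4.4, -0.3, 6.4]
opening: 0.174
grasp_force: 29.2
```

```bash
python3 loop.py "n=4,ng=1,ref=-.265,vmax=.15,vw=.8,N=18"
```

```text
meas [[13.9   -0.114 -0.041 -0.307]]
x [-0.122 -0.153  0.018  0.286] sd [0.003 0.016 0.001 0.007] res [-0.005  0.    -0.001  0.    -0.01  -0.   ] t 13.95
aeq 0.05803875928333265 a [-0.017  0.003  0.017  0.023] 
pred [-0.137 -0.152 -0.165 -0.177] [-0.152 -0.141 -0.127 -0.112]
[[[0, 0, 0], [0, 0.02, -0.0], -1], [[0, 0, 0], [0, 0.035, -0.0], -1], [[0, 0, 0], [0, 0.045, -0.0], -1], [[0, 0, 0], [0, 0.05, -0.0], -1]]
```

Call:
step_arm(
  moves=[
    [[0, 0, 0], [0, 0.02, 0], -1],
    [[0, 0, 0], [0, 0.035, 0], -1],
    [[0, 0, 0], [0, 0.045, 0], -1],
    [[0, 0, 0], [0, 0.05, 0], -1],
  ],
)

```text
clock: 14.35
eef_pos: [467.6, -100.0, 271.8]
tcp_rot: [-3.141, -0.001, 0.089]
contact_force: [-1.3, 2.3, -2.2]
opening: 0.177
grasp_force: 28.7
```

```bash
python3 loop.py "n=4,ng=1,ref=-.275,vmax=.12,vw=.8,N=14"
```

```text
meas [[14.35  -0.169  0.023  2.292]]
x [-0.173 -0.08   0.018  0.285] sd [0.003 0.017 0.001 0.006] res [ 0.    -0.001  0.    -0.01  -0.     0.009] t 14.4
aeq 0.05912174433412645 a [-0.043 -0.01   0.023  0.037] 
pred [-0.181 -0.191 -0.201 -0.21 ] [-0.083 -0.102 -0.1   -0.089]
[[[0, 0, 0], [0, -0.05, 0.0], -1], [[0, 0, 0], [0, -0.025, -0.0], -1], [[0, 0, 0], [0, -0.0, -0.0], -1], [[0, 0, 0], [0, 0.01, 0.0], -1]]
```

Call:
step_arm(
  moves=[
    [[0, 0, 0], [0, -0.05, 0], -1],
    [[0, 0, 0], [0, -0.025, 0], -1],
    [[0, 0, 0], [0, 0, 0], -1],
    [[0, 0, 0], [0, 0.01, 0], -1],
  ],
)

```text
clock: 14.8
eef_pos: [467.7, -101.8, 271.6]
tcp_rot: [-3.141, -0.001, 0.089]
contact_force: [-1.2, 1.9, 4.5]
opening: 0.177
grasp_force: 29.4
```

```bash
python3 loop.py "n=4,ng=1,ref=-.28,vmax=.12,vw=.8,N=12"
```

```text
meas [[14.8   -0.211  0.035  1.887]]
x [-0.215 -0.083  0.018  0.285] sd [0.003 0.016 0.001 0.006] res [-0.001  0.    -0.01  -0.     0.009 -0.   ] t 14.85
aeq 0.06224078020049823 a [0.037 0.043 0.043 0.05 ] 
pred [-0.223 -0.23  -0.237 -0.242] [-0.075 -0.068 -0.06  -0.054]
[[[0, 0, 0], [0, 0.0, -0.0], -1], [[0, 0, 0], [0, 0.005, 0.0], -1], [[0, 0, 0], [0, 0.005, 0.0], -1], [[0, 0, 0], [0, 0.01, 0.0], -1]]
```

Call:
step_arm(
  moves=[
    [[0, 0, 0], [0, 0, 0], -1],
    [[0, 0, 0], [0, 0, 0], -1],
    [[0, 0, 0], [0, 0, 0], -1],
    [[0, 0, 0], [0, 0, 0], -1],
    [[0, 0, 0], [0, 0, 0], -1],
    [[0, 0, 0], [0, 0, 0], -1],
  ],
)

```text
clock: 15.45
eef_pos: [467.7, -101.9, 271.6]
tcp_rot: [-3.142, -0.001, 0.089]
contact_force: [-0.4, 2.2, 4.4]
opening: 0.176
grasp_force: 29.4
```

```bash
python3 -c "
from ctl import *
print(np.round(beam(2),4)); delta(telemetry.sense()['eef_pos'])"
```

```text
[[15.45   -0.2699  0.0359  2.1869]
 [15.5    -0.277   0.0359  1.3956]]
t 15.55 tcp [ 467.7 -101.9  271.6] [-3.142e+00 -1.000e-03  8.900e-02] F [-0.91  1.97  4.98] op 0.173 shift [0. 0. 0.] turn [-0.     -0.0015  0.0026]
```

Call:
step_arm(
  moves=[
    [[0, 0, 0], [0, 0, 0], -1],
    [[0, 0, 0], [0, 0, 0], -1],
    [[0, 0, 0], [0, 0, 0], -1],
    [[0, 0, 0], [0, -0.02, 0], -1],
    [[0, 0, 0], [0, -0.04, 0], -1],
    [[0, 0, 0], [0, -0.06, 0], -1],
    [[0, 0, 0], [0, -0.08, 0], -1],
  ],
)

```text
clock: 16.25
eef_pos: [466.2, -86.4, 271.3]
tcp_rot: [3.141, -0.001, 0.089]
contact_force: [1.4, -1.6, -0.3]
opening: 0.176
grasp_force: 29.0
```

Call:
step_arm(
  moves=[
    [[0, 0, 0], [0, -0.03, 0.005], -1],
    [[0, 0, 0], [0, -0.06, 0.005], -1],
    [[0, 0, 0], [0, -0.09, 0.01], -1],
    [[0, 0, 0], [0, -0.12, 0.02], -1],
    [[0, 0, 0], [0, -0.15, 0.025], -1],
    [[0, 0, 0], [0, -0.18, 0.035], -1],
    [[0, 0, 0], [0, -0.21, 0.045], -1],
    [[0, 0, 0], [0, -0.21, 0.045], -1],
  ],
)

```text
clock: 17.05
eef_pos: [462.0, -43.6, 262.0]
tcp_rot: [-3.141, 0.0, 0.09]
contact_force: [2.8, -0.3, 0.0]
opening: 0.176
grasp_force: 29.0
```

```bash
python3 -c "
from ctl import *
print(np.round(beam(2),4)); delta(telemetry.sense()['eef_pos'])"
```

```text
[[17.05   -0.2799 -0.3626 -0.3383]
 [17.1    -0.2801 -0.3603 -0.8115]]
t 17.15 tcp [462.  -44.2 262.2] [-3.141  0.     0.089] F [ 2.56 -1.12  0.02] op 0.175 shift [0. 0. 0.] turn [-0.0004  0.0002  0.003 ]
```

The egg pan is on its rest. I'll open the gripper, let it settle and rise clear.

Call:
step_arm(
  moves=[
    [[0, 0, 0], [0, 0, 0], -0.5],
    [[0, 0, 0], [0, 0, 0], -0.2],
    [[0, 0, 0], [0, 0, 0], 0.2],
    [[0, 0, 0], [0, 0, 0], 0.6],
    [[0, 0, 0], [0, 0, 0], 1],
    [[0, 0, 0], [0, 0, 0], 1],
    [[0, 0, 0], [0, 0, 0], 1],
    [[0, 0, 0], [0, 0, 0], 1],
  ],
)

```text
clock: 17.95
eef_pos: [462.0, -44.5, 262.3]
tcp_rot: [3.142, 0.0, 0.089]
contact_force: [-0.4, 0.1, -0.0]
opening: 0.999
grasp_force: 0.0
```

Call:
step_arm(
  moves=[
    [[0, 0, 0], [0, 0, -0.05], 1],
    [[0, 0, 0], [0, 0, -0.15], 1],
    [[0, 0, 0], [0, 0, -0.3], 1],
    [[0, 0, 0], [0, 0, -0.45], 1],
    [[0, 0, 0], [0, 0, -0.6], 1],
    [[0, 0, 0], [0, 0, -0.6], 1],
    [[0, 0, 0], [0, 0, -0.6], 1],
    [[0, 0, 0], [0, 0, -0.6], 1],
  ],
)

```text
clock: 18.75
eef_pos: [461.5, -44.4, 381.5]
tcp_rot: [-3.141, 0.001, 0.089]
contact_force: [-0.1, 0.7, 0.1]
opening: 1.005
grasp_force: 0.0
```

```bash
python3 -c "
from ctl import *
print(np.round(beam(2),4)); delta(telemetry.sense()['eef_pos'])
im=imaging.grab_frame('wrist'); cv2.imwrite('pics/w4.png',im[:,:,::-1])"
```

```text
[[18.75   -0.2798 -0.3576  0.7213]
 [18.8    -0.2804 -0.3577  0.4918]]
t 18.85 tcp [461.5 -44.4 381.3] [-3.141e+00  2.000e-03  8.900e-02] F [ 0.91  0.45 -0.17] op 1.001 shift [0. 0. 0.] turn [-0.0005  0.0024  0.0025]
```

View pics/w4.png

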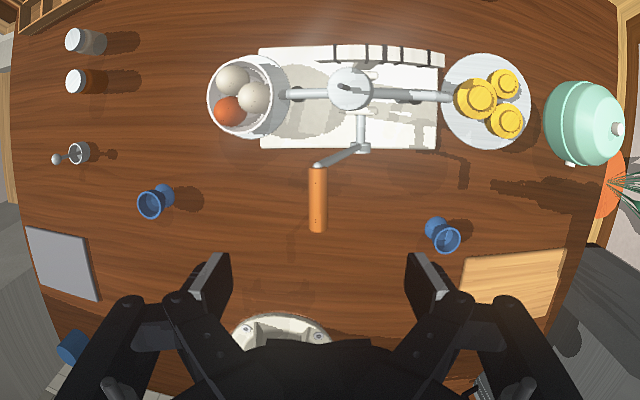

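The handle is free at about (317,200), the egg pan is on its rest, the bystanders haven't moved, and the gripper is clear.

```bash
python3 -c "
from rig import r
print(r.sign_off())"
```

```text
the job is handed in; nothing more can be done
None
```

The job is handed in: using only the trim handle, I raised the egg pan, held the beam within about 0.02 rad of level from roughly 6.8 to 13.1 s (under 0.1 rad from about 6.4 s), laid the pan back on its rest at about 0.12 rad/s and let go of the handle, with no bystander visibly moved.

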